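# Pump three soaps into the dish at the washbasin

### The arm

A 6-joint arm with a two-finger parallel gripper is mounted at the origin on the work surface. World frame = base frame: x ahead of the robot, y to its left, z up, the work surface at z = 0. Lengths are in m, angles in rad, forces in N, time in s.
With the tool pointing down it reaches from about 0.35 to 0.85 m from the base axis. Payload 8.1 kg.
Tool frame: the origin (TCP) lies at the centre of the arm's flange, where the gripper is bolted on; the fingertips stand 186 mm ahead of it and the grasp point (between the pads) lies 167 mm ahead of it; z points along the fingers, y is the line along which they close (so a half turn about z gives the same grasp; the last joint's range is limited). The gripper opens to 93 mm and grips with 3 to 60 N. Pads are 15 mm wide; open, the fingers measure 128 mm over their backs; the gripper's body (75 mm by 188 mm) begins 65 mm behind the grasp point.
Start: joints at [-1.39, 0.13, 1.488, -0, 1.523, -0.085], TCP at [0.158, -0.579, 0.405] pointing down, gripper open.
Joint ranges: [-2.96, 2.96], [-0.89, 2.26], [0.02, 2.5], [-1.34, 4.48], [0, 2.73], [-2.66, 2.66]. Speed limits (rad/s): [2.39, 2.39, 2.79, 3.14, 3.14, 3.14].

### API

Orientations are given as a rotation vector (axis times angle).
In Python, from plant import read_state, read_camera, camera_params, robot gives the robot as it stands.
- The arm moves only by the tool carry_out, never from a script. Its argument "targets" is a list of rows, each an object of numbers: "hand": the opening in per cent of the stroke, from 0 (shut) to 100 (fully open); "x", "y", "z": the shift along the tool's x, y, z in m; "ax", "ay", "az": the turn, a rotation vector about the tool's x, y, z in rad. In form: [{"hand": .., "x": .., "y": .., "z": .., "ax": .., "ay": .., "az": ..}, ...]. A call has 1 to 8 rows; each row is the pose to reach, as a shift and turn from the pose commanded when the call began, along the tool's axes at that moment; what a row does not reach only later rows make up. A row lasts 1/8 s, in which the tool goes at most 62.5 mm and 10.7 degrees, less where a joint would pass 70% of its speed; a pose out of reach is approached as far as the arm can. A call with a gripper value outside its range is refused whole. The fingers move at their own pace and stop on an object; "newtons" is the grip in N (left out, the last holds). Time passes only in rows, so rows that repeat a pose let the fingers close. It gives the time, the measured TCP pose, the force, the opening and the grip force at its end, in the units of the state.
- read_state(): the state, without advancing time (a new reading comes with each control period).
- read_camera(name): name is "side" or "top" or "wrist"; returns (picture, depth): 384x512x3 uint8, blue, green, red; 384x512 float32, m along the optical axis (not along the pixel's ray), 0 where there is no reading.
- camera_params(name): a dict with "fx", "fy", "cx", "cy" (pixels), "position" and "rotation" of the camera in the world. Camera axes: x right, y up, looking along -z (the intrinsics and any distortion apply to the point x, -y, -z); pixel columns grow to the right and rows downward; lengths in m; the calibration is good to about 2 mm. A picture is of the moment at which its call begins: read the wrist's pose just before it. camera_params takes no time and is no camera call; for the wrist camera it gives the pose at the moment of the call.
- robot.close_job(): hands the job in; it is judged then, once.
The state is a dict: "t": time; "q": joint angles; "dq": joint speeds; "joint_torque": joint torques, N m; "tool_pos": TCP position; "orientation": TCP orientation; "force": force on the tool from outside, world axes, zero at the start; "wrist_torque": the same for the moment, N m; "opening": finger opening in m; "gripper_force": force on a finger pad.
Only numpy, scipy, OpenCV 4.12 (cv2) and the standard library are available. Lean on these libraries where they do the work, as an engineer would, in place of code of your own. Each camera call takes 0.05 s, during which the arm holds its last target. There are 200 camera calls.

### The job

Slide the round white dish along the counter, without lifting it, until it is centred under the outlet of the soap dispenser. Then pump the dispenser's sprung lever through three full strokes, each right down to its stop and all the way back up, so that exactly three soaps drop into the dish. Leave the filled dish under the outlet, the other soaps in the dispenser and the other things on the counter where they are.

Things in the scene. Friction and masses are not known exactly. Their poses are not given: they have to be found in the camera images.
- dispenser: Soap dispenser, fixed: white open-fronted magazine (64 mm wide, 45 deep, top at 178) with five stacked soaps, on a column with a steel foot. Origin on the counter under the magazine's centre; -x out of the outlet, +x to the lever's handle. Magazine floor 78 mm up (underside 74), ending at x = -18 mm; column 50 mm wide, front face at x = +23 mm, so the dish fits under.
- spout (a point): Point on the counter under the outlet, 40 mm towards -x from the dispenser's origin: the dish's centre belongs here, its rim then 1 mm short of the column. Axes as the dispenser's. A full lever stroke pushes the lowest soap over the floor's -x edge and it drops here; a half stroke delivers none. As the lever rises the next soap sinks into place.
- lever (a joint): Angle of the sprung hand lever, rad: 0 = up (its rest, handle 0.275 rad above level), grows as the handle goes down, 0.55 = down at its stop. Its spring brings it up when let go, in under a second; the push needed at the pad grows from about 3 N to about 7 N at the stop, a little more when fast.
- lever_pad (a point): Centre of the upper face of the lever's flat steel pad (60 mm long, 34 mm wide, 10 mm thick), the place to press. It is 130 mm from the pivot, about 200 mm above the counter when up and about 130 mm when down, and moves with the lever. The handle lies along the dispenser's +x; nothing stands below it.
- lever_pivot (a point): Lever's hinge: 160 mm above the counter, 45.5 mm towards +x from the dispenser's origin; hinge axis = the dispenser's y. The pad's path is an arc in the dispenser's xz plane about this point.
- dish: Loose round white ceramic dish with an open top: 124 mm across the rim, 112 mm across the foot, 32 mm high, wall 4 mm, inner floor 6 mm above the counter, 0.2 to 0.35 kg. Origin at the centre of its underside, z up. It slides on the counter.
- soap1: White bar of hotel soap, 36 x 56 x 14 mm, 22 g, number 1 from the bottom of the stack at the start. Origin at the centre of its underside, z up through the 14 mm, x along the 36 mm.
- soap2: White bar of hotel soap, 36 x 56 x 14 mm, 22 g, number 2 from the bottom of the stack at the start. Origin at the centre of its underside, z up through the 14 mm, x along the 36 mm.
- soap3: White bar of hotel soap, 36 x 56 x 14 mm, 22 g, number 3 from the bottom of the stack at the start. Origin at the centre of its underside, z up through the 14 mm, x along the 36 mm.
- soap4: White bar of hotel soap, 36 x 56 x 14 mm, 22 g, number 4 from the bottom of the stack at the start. Origin at the centre of its underside, z up through the 14 mm, x along the 36 mm.
- soap5: White bar of hotel soap, 36 x 56 x 14 mm, 22 g, number 5 from the bottom of the stack at the start. Origin at the centre of its underside, z up through the 14 mm, x along the 36 mm.
- lotion: White lotion bottle, 38 mm in diameter, 105 mm high, standing beside the magazine. Bystander, loose: leave it alone. Origin at the centre of its underside.
- jar: White jar with a steel lid, 64 mm in diameter, 60 mm high, standing near the lever. Bystander, loose: leave it alone. Origin at the centre of its underside.
- tumbler: Clear tumbler, 72 mm across the rim, 100 mm high. Bystander, loose: leave it alone. Origin at the centre of its underside.
- mouthwash: Amber bottle, 52 mm in diameter, 140 mm high. Bystander, loose: leave it alone. Origin at the centre of its underside.
- kit_carton: Paper carton lying flat, 50 x 100 x 30 mm. Bystander, loose: leave it alone. Origin at the centre of its underside.
- brush_carton: Long cardboard carton lying flat, 30 x 190 x 18 mm. Bystander, loose: leave it alone. Origin at the centre of its underside.
- hairbrush: Black hairbrush lying on the counter, 210 mm long, handle along its -x. Bystander, loose: leave it alone. Origin at the centre of its underside.
Mind the look-alikes: they are no part of the job. Leave any blue look-alike of the dispenser alone. Leave any red look-alike of the soap5 alone.

How it is judged:
On the way, in this order (a step that is already met when the one before it is completed fails the run):
1. the dish stands under the outlet (its centre within 25 mm of the spout point) with the lever still up (horizontal distance between dish and spout below 0.025 m and value of joint lever below 0.06 rad and linear speed of dish below 0.02 m/s), for 0.2 s.
2. the lever is pressed down to its stop (above 0.48 rad): first stroke (value of joint lever above 0.48 rad), for 0.04 s.
3. the lever is back up (below 0.06 rad) and the first soap lies in the dish (value of joint lever below 0.06 rad and horizontal distance between soap1 and dish below 0.055 m and z of soap1 in the frame of dish below 0.06 m), for 0.1 s.
4. the lever is pressed down to its stop (above 0.48 rad): second stroke (value of joint lever above 0.48 rad), for 0.04 s.
5. the lever is back up (below 0.06 rad) and the second soap lies in the dish (value of joint lever below 0.06 rad and horizontal distance between soap2 and dish below 0.055 m and z of soap2 in the frame of dish below 0.06 m), for 0.1 s.
6. the lever is pressed down to its stop (above 0.48 rad): third stroke (value of joint lever above 0.48 rad), for 0.04 s.
7. the lever is back up (below 0.06 rad) and the third soap lies in the dish (value of joint lever below 0.06 rad and horizontal distance between soap3 and dish below 0.055 m and z of soap3 in the frame of dish below 0.06 m), for 0.1 s.
At the end, for the whole second after the job is handed in: The three lowest soaps rest in the dish (within 55 mm of its centre, under 60 mm high); the dish stands level within 35 mm of the spout point; the two other soaps are still in the magazine (within 12 mm of its middle); the lever is back up (below 0.06 rad) (all of step 7 and horizontal distance between each of soap1, soap2 and dish below 0.055 m and z of each of soap1, soap2 in the frame of dish below 0.06 m and z of each of soap4, soap5 in the frame of dispenser above 0.07 m and x of soap4 in the frame of dispenser between -0.012 and 0.012 m and x of soap5 in the frame of dispenser between -0.012 and 0.012 m and horizontal distance between dish and spout below 0.035 m and angle between dish's own z axis and vertical below 0.1 rad and linear speed of each of dish, soap1, soap2, soap3 below 0.02 m/s); the robot touches nothing.
It fails at once if a bystander is pushed more than 30 mm or tipped over (distance of any of lotion, mouthwash, tumbler, jar, kit_carton, brush_carton, hairbrush from where it was at the start of the episode above 0.03 m or angle between any of lotion, mouthwash, tumbler, jar, kit_carton, brush_carton's own z axis and vertical above 0.5 rad).
It fails at once if the dish is lifted off the counter (more than 15 mm) or tipped (more than 0.35 rad) (height (world z) of dish above 0.015 m or angle between dish's own z axis and vertical above 0.35 rad).
It fails at once if a fourth soap leaves the dispenser (z of soap4 in the frame of dispenser below 0.06 m or x of soap4 in the frame of dispenser below -0.03 m).
It also fails if it takes over 64 s, if anything falls off the work surface, if the arm or the gripper's body presses on something with over 40 N, if the wrist force passes 120 N, or if a joint passes its speed limit or range.

## Working session

There is one attempt and no reset: what is moved stays moved. The work goes in short steps, Python scripts to look and compute and a tool call to move; the robot and the scene stay as the last step left them, time stands still between calls to the robot, and variables do not carry over. Pictures are saved under pics/ and viewed, at most 10 in all, crops included, and the job is handed in when it is done.

Besides the shell and the picture viewer there is one more tool, called after "Emit:" as a command line: name --argument value ..., lists and objects as JSON in quotes. carry_out: Moves the arm, as the interface text tells. Its arguments: {"type":"object","properties":{"targets":{"type":"array","items":{"type":"object","properties":{"hand":{"type":"number"},"x":{"type":"number"},"y":{"type":"number"},"z":{"type":"number"},"ax":{"type":"number"},"ay":{"type":"number"},"az":{"type":"number"}}}},"newtons":{"type":"number"}},"required":["targets"]}

```bash
ls; mkdir -p pics
cat > h.py <<'E'
import numpy as np, cv2
from plant import read_state, read_camera, camera_params, robot
def pts(name):
    p=camera_params(name); im,d=read_camera(name)
    v,u=np.mgrid[:384,:512]
    c=np.stack([(u-p["cx"])/p["fx"]*d,-(v-p["cy"])/p["fy"]*d,-d],-1)
    return im,d,c@np.array(p["rotation"]).T+np.array(p["position"])
E
python3 - <<'E'
from h import *
for n in("top","side"):
    im,d,P=pts(n); cv2.imwrite(f"pics/{n}0.png",cv2.resize(im,(800,600))); np.savez(n+"0.npz",im=im,d=d,P=P)
    p=camera_params(n); print(n,{k:np.round(v,3).tolist() for k,v in p.items() if not isinstance(v,str)})
print(read_state())
E
```

```text
picsTraceback (most recent call last):
  File "<stdin>", line 3, in <module>
  File "h.py", line 7, in pts
    return im,d,c@np.array(p["rotation"]).T+np.array(p["position"])
                ~~~~~~~~~~~~~~~~~~~~~~~~~~~^~~~~~~~~~~~~~~~~~~~~~~~
ValueError: operands could not be broadcast together with shapes (384,512) (3,)
```

```bash
sed -i 's/np.array(p\["rotation"\]).T/cv2.Rodrigues(np.array(p["rotation"],float))[0].T/' h.py
python3 - <<'E'
from h import *
for n in("top","side"):
    p=camera_params(n); print(n,p)
    im,d,P=pts(n); cv2.imwrite(f"pics/{n}0.png",cv2.resize(im,(800,600))); np.savez(n+"0.npz",im=im,d=d,P=P)
print(read_state())
E
```

```text
top {'fx': 385.9208119372504, 'fy': 385.9208119372504, 'cx': 256.41132491433825, 'cy': 190.81457602402855, 'position': array([0.35542965, 0.14952644, 1.27113351]), 'rotation': array([ 0.10375963, -0.11568402, -1.58426011])}
side {'fx': 458.43073708402574, 'fy': 458.43073708402574, 'cx': 242.98847464691906, 'cy': 193.0749918414765, 'position': array([ 0.37138983, -0.86917969,  0.91723818]), 'rotation': array([ 0.93365373, -0.08577731, -0.1368278 ])}
{'t': 0.15, 'q': array([-1.39040369e+00,  1.30985306e-01,  1.48900760e+00,  2.17280243e-05,
        1.52302870e+00, -8.53952881e-02]), 'dq': array([ 0.00062782, -0.00116705, -0.00397506, -0.00172297, -0.00045439,
       -0.00016422]), 'joint_torque': array([-5.70192115e-04, -5.60475576e+01, -4.92335272e+01,  7.67452014e-02,
        3.05168470e-02, -1.23213458e-04]), 'tool_pos': array([ 0.1575987 , -0.57875177,  0.40394149]), 'orientation': array([-3.11247637e+00, -4.16079987e-01,  7.24907074e-05]), 'force': array([ 0.35331186, -0.12867943,  0.19433183]), 'wrist_torque': array([-0.01390706,  0.04218317, -0.02202398]), 'gripper_force': 0.0, 'opening': 0.09308064998050258}
```

View pics/top0.png

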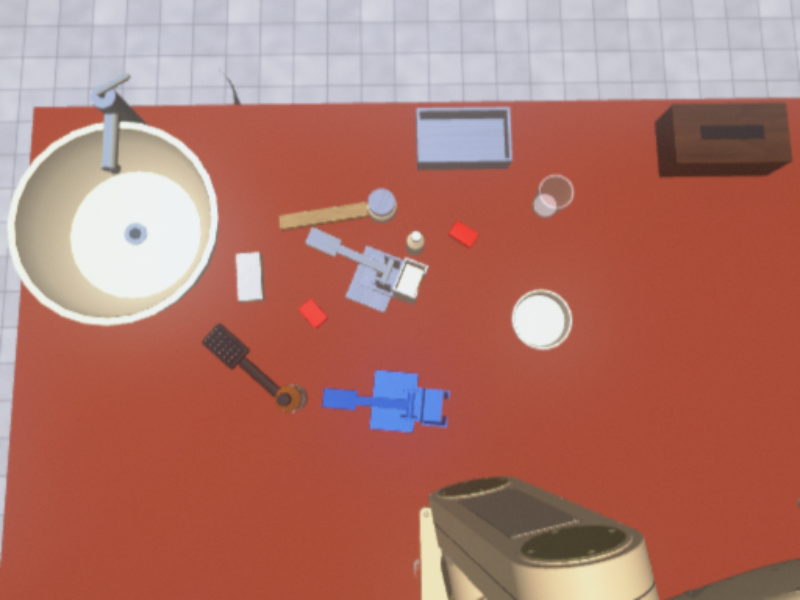

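View pics/side0.png

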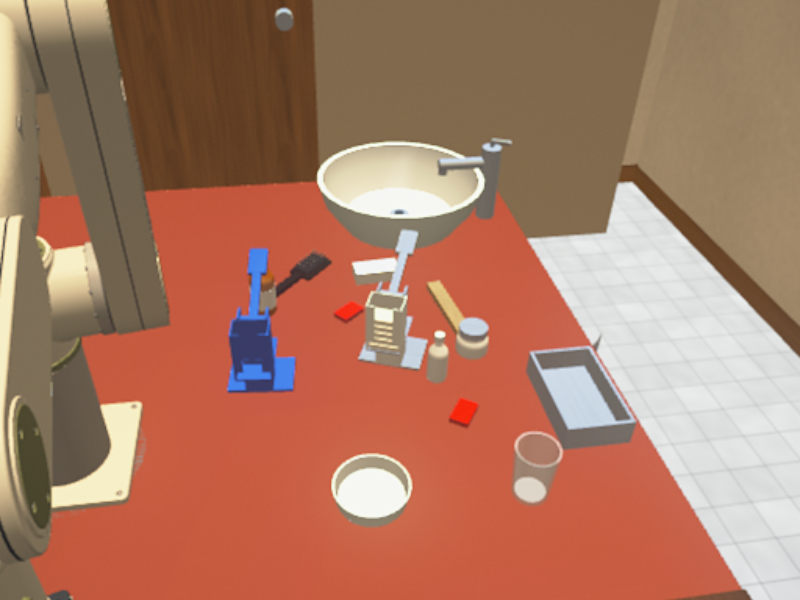

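Top view: white dispenser magazine at (408,280) with its lever pad at (323,241); blue look-alike at (395,400), to be left alone. The dish is the round white one at (542,320); the sink (115,225) is far too big and the tumbler (555,192) is clear. The red look-alike soaps are at (463,235) and (313,313). Lotion (415,240), jar (382,203).

Run:
```python
from h import *
z=np.load("top0.npz"); im,P=z["im"],z["P"]; s=.64
def box(u0,v0,u1,v1): 
    sl=(slice(int(v0*s),int(v1*s)),slice(int(u0*s),int(u1*s))); return im[sl].reshape(-1,3).astype(int),P[sl].reshape(-1,3)
def circ(name,b,zl,zh):
    c,p=box(*b); m=(p[:,2]>zl)&(p[:,2]<zh); q=p[m]; (cc,r)=cv2.minEnclosingCircle(q[:,:2].astype(np.float32)); print(name,np.round(cc,4),round(r,4),m.sum(),"z",np.round(np.median(q[:,2]),3))
c,p=box(600,400,650,440); print("table z",np.median(p[:,2]))
circ("dish",(500,275,585,360),.022,.045)
circ("lotion",(400,225,432,255),.06,.12)
circ("jar",(362,183,402,225),.045,.07)
circ("tumbler",(525,170,580,220),.01,.12)
for n,b,zl,zh in (("mag",(370,240,440,310),.160,.19),("pad",(300,222,345,262),.17,.24),("lever",(300,222,400,290),.13,.24),("carton",(270,195,375,235),.01,.03),("foot",(340,240,440,320),.001,.02)):
    c,p=box(*b); m=(p[:,2]>zl)&(p[:,2]<zh); q=p[m]; r=cv2.minAreaRect(q[:,:2].astype(np.float32)); print(n,np.round(r[0],4),np.round(r[1],4),round(r[2],1),m.sum(),"z",np.round(np.percentile(q[:,2],[5,50,95]),3), np.round(np.median(q,0),4))
# crop
a=im[int(170*s):int(350*s),int(270*s):int(450*s)]; b=im[int(260*s):int(380*s),int(480*s):int(600*s)]
A=cv2.resize(a,(590,590),interpolation=cv2.INTER_CUBIC)
B=cv2.resize(b,(200,200),interpolation=cv2.INTER_CUBIC)
o=np.zeros((590,790,3),np.uint8); o[:,:590]=A; o[:200,590:]=B
z2=np.load("side0.npz"); o[210:410,590:]=cv2.resize(z2["im"][int(220*s):int(400*s),int(340*s):int(500*s)],(200,200)); cv2.imwrite("pics/crop.png",o)
```

```text
table z 0.0006647497581064865
dish [ 0.4832 -0.152 ] 0.0616 208 z 0.03
lotion [0.6448 0.1075] 0.0189 107 z 0.075
jar [0.7306 0.1765] 0.0288 245 z 0.059
tumbler [ 0.7331 -0.1767] 0.0363 468 z 0.068
mag [0.5602 0.1509] [0.1057 0.0642] 67.5 258 z [0.162 0.171 0.179] [0.569  0.163  0.1709]
pad [0.6119 0.2745] [0.0683 0.0347] 67.4 272 z [0.19  0.199 0.207] [0.6117 0.2782 0.1993]
lever [0.5921 0.218 ] [0.1859 0.0543] 63.4 600 z [0.148 0.185 0.206] [0.5924 0.2317 0.185 ]
carton [0.7152 0.2959] [0.0386 0.2027] 5.4 527 z [0.013 0.018 0.022] [0.7142 0.3007 0.0175]
foot [0.5777 0.1638] [0.2114 0.1696] 89.1 1030 z [0.001 0.004 0.011] [0.5531 0.1928 0.0042]
```

View pics/crop.png

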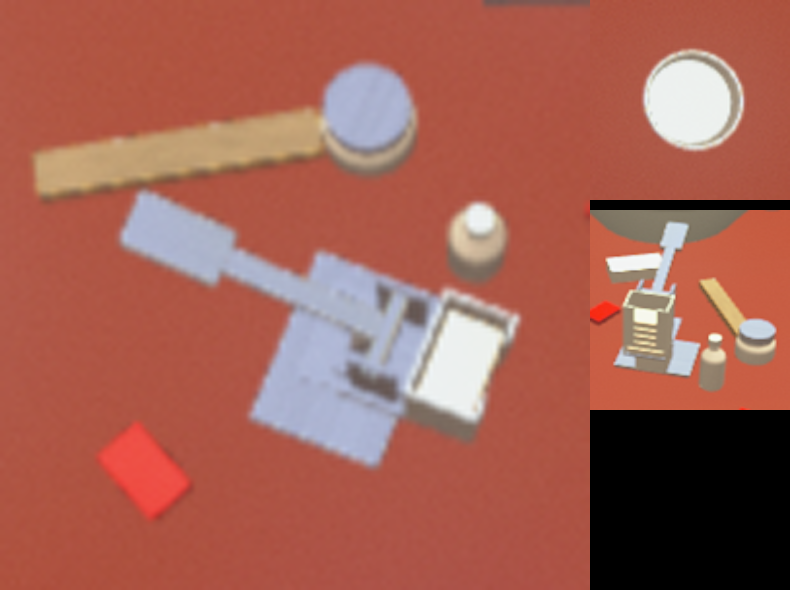

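Run:
```python
from h import *
z=np.load("top0.npz"); im,P=z["im"],z["P"]
p=P.reshape(-1,3)
for n in ("top","side"):
    p=np.load(n+"0.npz")["P"].reshape(-1,3)
    for a in (66.5,67.5,68.5):
        a=np.radians(a)
        ex=np.array([np.cos(a),np.sin(a)]); ey=np.array([-ex[1],ex[0]])
        O=np.array([.547,.1176]); q=np.c_[(p[:,:2]-O)@ex,(p[:,:2]-O)@ey,p[:,2]]
        m=(abs(q[:,0])<.035)&(abs(q[:,1])<.05)&(q[:,2]>.168)&(q[:,2]<.185)
        print(n,"mag",m.sum(),np.round(np.percentile(q[m],[1,50,99],axis=0),4).tolist())
        m=(q[:,0]>.145)&(q[:,0]<.23)&(abs(q[:,1])<.04)&(q[:,2]>.17)&(q[:,2]<.23)
        print("  pad",m.sum(),np.round(np.percentile(q[m],[1,50,99],axis=0),4).tolist())
        w=[np.round(np.median(q[m&(abs(q[:,0]-x)<.005)],0),4).tolist() for x in (.15,.16,.17,.18,.19)]; print("  ",w)
        m=(abs(q[:,1])<.008)&(q[:,0]>.07)&(q[:,0]<.14)&(q[:,2]>.16); print("  arm",np.round(np.median(q[m],0),4))
```

```text
top mag 73 [[-0.0171, -0.0314, 0.1686], [0.0091, -0.0005, 0.1772], [0.0269, 0.0329, 0.1816]]
  pad 256 [[0.1461, -0.0133, 0.1887], [0.1751, 0.0041, 0.1996], [0.2032, 0.0204, 0.2089]]
   [[0.1506, 0.004, 0.1928], [0.1601, 0.0033, 0.1954], [0.1696, 0.004, 0.1985], [0.1794, 0.0042, 0.2013], [0.1898, 0.0033, 0.2044]]
  arm [0.1044 0.0011 0.1786]
top mag 73 [[-0.0168, -0.0313, 0.1686], [0.0096, -0.001, 0.1772], [0.0268, 0.0327, 0.1816]]
  pad 256 [[0.1461, -0.0164, 0.1887], [0.175, 0.0011, 0.1996], [0.2032, 0.0174, 0.2089]]
   [[0.1505, 0.0008, 0.1927], [0.1599, 0.0005, 0.1953], [0.1696, 0.001, 0.1983], [0.18, 0.0011, 0.2013], [0.19, 0.0004, 0.2045]]
  arm [0.1051 0.0006 0.1787]
top mag 73 [[-0.0169, -0.0314, 0.1686], [0.0101, -0.0014, 0.1772], [0.0271, 0.0326, 0.1816]]
  pad 256 [[0.1461, -0.0192, 0.1887], [0.1748, -0.0022, 0.1996], [0.2033, 0.0143, 0.2089]]
   [[0.1505, -0.0024, 0.1927], [0.1599, -0.0021, 0.1953], [0.1696, -0.0025, 0.1984], [0.1802, -0.0021, 0.2013], [0.1904, -0.0026, 0.2045]]
  arm [ 1.054e-01 -1.000e-04  1.787e-01]
side mag 148 [[-0.0203, -0.0301, 0.1681], [0.0204, 0.
[... 275 characters left out ...]
 0.0019 0.1794]
side mag 148 [[-0.0203, -0.03, 0.1681], [0.0208, 0.0049, 0.1748], [0.0319, 0.0347, 0.1809]]
  pad 172 [[0.1461, -0.0145, 0.1863], [0.1708, 0.0019, 0.1993], [0.2018, 0.0191, 0.2086]]
   [[0.1489, 0.0033, 0.1925], [0.16, -0.0, 0.1958], [0.1703, 0.0049, 0.1991], [0.1793, 0.0018, 0.202], [0.1883, 0.0002, 0.205]]
  arm [0.1052 0.0008 0.1795]
side mag 147 [[-0.02, -0.03, 0.1681], [0.0205, 0.0045, 0.1748], [0.0291, 0.0348, 0.1809]]
  pad 172 [[0.1462, -0.0175, 0.1863], [0.1708, -0.0012, 0.1993], [0.2017, 0.016, 0.2086]]
   [[0.1488, -0.0007, 0.1925], [0.1599, -0.0024, 0.1958], [0.1701, 0.0034, 0.199], [0.1794, -0.0013, 0.202], [0.188, -0.0031, 0.205]]
  arm [ 0.1062 -0.0002  0.1799]
```

```bash
cat >> h.py <<'E'
A=np.radians(67.6); EX=np.array([np.cos(A),np.sin(A)]); EY=np.array([-EX[1],EX[0]]); O=np.array([.5485,.1225]); SP=O-.04*EX
def go(x,y,z,yaw=A):
    "shift and turn in tool axes to reach TCP xyz, tool down, tool x at yaw"
    s=read_state(); R=cv2.Rodrigues(s["orientation"])[0]
    T=np.array([[np.cos(yaw),np.sin(yaw),0],[np.sin(yaw),-np.cos(yaw),0],[0,0,-1.]])
    print("shift",np.round(R.T@(np.array([x,y,z])-s["tool_pos"]),4),"turn",np.round(cv2.Rodrigues(R.T@T)[0].ravel(),4),"at",np.round(s["tool_pos"],4),"F",np.round(s["force"],1),"t",round(s["t"],2))
E
python3 - <<'E'
from h import *
D=np.array([.4832,-.152]); p=D-.095*EX; print(SP,p); go(*p,.25); go(*p,.196)
E
```

```text
[0.53325718 0.08551816] [ 0.44699831 -0.23983187]
shift [ 0.3682 -0.2508  0.1544] turn [-1.300e-03 -8.000e-04 -9.141e-01] at [ 0.1576 -0.5788  0.4039] F [ 0.4 -0.1  0.2] t 0.15
shift [ 0.3682 -0.2507  0.2084] turn [-1.300e-03 -8.000e-04 -9.141e-01] at [ 0.1576 -0.5788  0.4039] F [ 0.4 -0.1  0.2] t 0.15
```

Emit:
carry_out --targets '[{"hand": 100,"x": 0.046,"y": -0.031,"z": 0.015,"az": -0.114},{"hand": 100,"x": 0.092,"y": -0.063,"z": 0.03,"az": -0.228},{"hand": 100,"x": 0.138,"y": -0.094,"z": 0.05,"az": -0.343},{"hand": 100,"x": 0.184,"y": -0.125,"z": 0.07,"az": -0.457},{"hand": 100,"x": 0.23,"y": -0.157,"z": 0.09,"az": -0.571},{"hand": 100,"x": 0.276,"y": -0.188,"z": 0.11,"az": -0.686},{"hand": 100,"x": 0.322,"y": -0.219,"z": 0.13,"az": -0.8},{"hand": 100,"x": 0.368,"y": -0.251,"z": 0.154,"az": -0.914}]'

```text
schema error: expected keys hand, x, y, z, ax, ay, az
```

Run:
```python
from h import *
D=np.array([.4832,-.152]); p=D-.095*EX; go(*p,.196)
```

```text
shift [ 0.3682 -0.2507  0.2084] turn [-1.300e-03 -8.000e-04 -9.141e-01] at [ 0.1576 -0.5788  0.4039] F [ 0.4 -0.1  0.2] t 0.15
```

Emit:
carry_out --targets '[{"hand": 100,"x": 0.046,"y": -0.031,"z": 0.015,"ax": 0,"ay": 0,"az": -0.114},{"hand": 100,"x": 0.092,"y": -0.063,"z": 0.03,"ax": 0,"ay": 0,"az": -0.228},{"hand": 100,"x": 0.138,"y": -0.094,"z": 0.05,"ax": 0,"ay": 0,"az": -0.343},{"hand": 100,"x": 0.184,"y": -0.125,"z": 0.07,"ax": 0,"ay": 0,"az": -0.457},{"hand": 100,"x": 0.23,"y": -0.157,"z": 0.09,"ax": 0,"ay": 0,"az": -0.571},{"hand": 100,"x": 0.276,"y": -0.188,"z": 0.11,"ax": 0,"ay": 0,"az": -0.686},{"hand": 100,"x": 0.322,"y": -0.219,"z": 0.13,"ax": 0,"ay": 0,"az": -0.8},{"hand": 100,"x": 0.368,"y": -0.251,"z": 0.154,"ax": 0,"ay": 0,"az": -0.914}]'

```text
t: 1.15
tool_pos: [0.4478, -0.2386, 0.2505]
orientation: [2.607, 1.752, 0.001]
force: [0.9, -0.5, -0.1]
opening: 0.0929
gripper_force: 0.0
```

Run:
```python
from h import *
D=np.array([.4832,-.152]); p=D-.095*EX; go(*p,.196)
```

```text
shift [-0.0014 -0.0003  0.0545] turn [0.0011 0.0002 0.0036] at [ 0.4478 -0.2386  0.2505] F [ 0.9 -0.5 -0.1] t 1.15
```

Emit:
carry_out --targets '[{"hand": 100,"x": 0,"y": 0,"z": 0.027,"ax": 0,"ay": 0,"az": 0},{"hand": 100,"x": 0,"y": 0,"z": 0.0545,"ax": 0,"ay": 0,"az": 0},{"hand": 100,"x": 0,"y": 0,"z": 0.0545,"ax": 0,"ay": 0,"az": 0},{"hand": 100,"x": 0.015,"y": 0,"z": 0.0545,"ax": 0,"ay": 0,"az": 0},{"hand": 100,"x": 0.027,"y": 0,"z": 0.0545,"ax": 0,"ay": 0,"az": 0},{"hand": 100,"x": 0.037,"y": 0,"z": 0.0545,"ax": 0,"ay": 0,"az": 0},{"hand": 100,"x": 0.045,"y": 0,"z": 0.0545,"ax": 0,"ay": 0,"az": 0},{"hand": 100,"x": 0.052,"y": 0,"z": 0.0545,"ax": 0,"ay": 0,"az": 0}]'

```text
t: 2.15
tool_pos: [0.467, -0.1917, 0.1966]
orientation: [2.61, 1.747, 0.0]
force: [-0.2, -2.0, 1.5]
opening: 0.0927
gripper_force: 1.0
```

Run:
```python
from h import *
go(*(SP-.0485*EX),.196)
im,d,P=pts("top"); o=cv2.resize(im[150:290,250:430],(720,560)); cv2.imwrite("pics/a.png",o)
```

```text
shift [ 0.2331 -0.0443  0.0005] turn [0.0009 0.0005 0.0002] at [ 0.467  -0.1917  0.1966] F [-0.2 -2.   1.5] t 2.15
```

View pics/a.png

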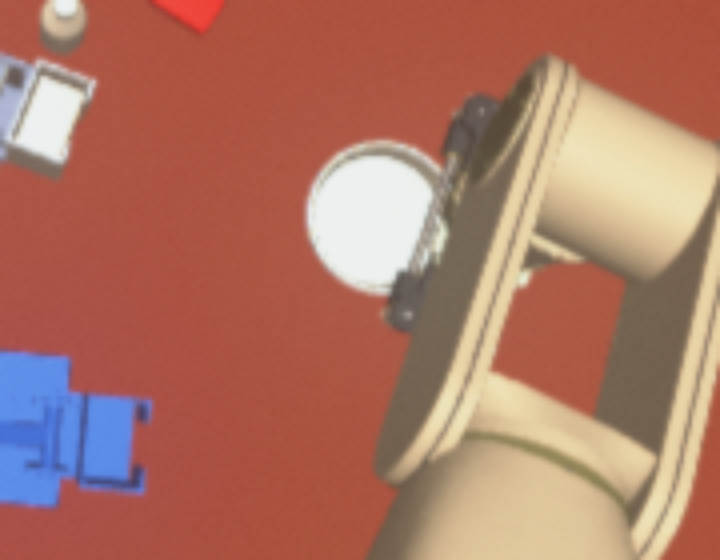

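The picture shows the two open fingers (crop pixels about (405,300) and (475,120)) cradling the dish at (375,218). Pushing now.

Emit:
carry_out --targets '[{"hand": 100,"x": 0.01,"y": -0.002,"z": 0,"ax": 0,"ay": 0,"az": 0},{"hand": 100,"x": 0.025,"y": -0.005,"z": 0,"ax": 0,"ay": 0,"az": 0},{"hand": 100,"x": 0.043,"y": -0.009,"z": 0,"ax": 0,"ay": 0,"az": 0},{"hand": 100,"x": 0.062,"y": -0.014,"z": 0,"ax": 0,"ay": 0,"az": 0},{"hand": 100,"x": 0.081,"y": -0.019,"z": 0,"ax": 0,"ay": 0,"az": 0},{"hand": 100,"x": 0.1,"y": -0.025,"z": 0,"ax": 0,"ay": 0,"az": 0},{"hand": 100,"x": 0.117,"y": -0.03,"z": 0,"ax": 0,"ay": 0,"az": 0},{"hand": 100,"x": 0.132,"y": -0.034,"z": 0,"ax": 0,"ay": 0,"az": 0}]'

```text
t: 3.2
tool_pos: [0.4855, -0.0557, 0.1963]
orientation: [2.61, 1.748, -0.0]
force: [0.2, -2.5, 1.4]
opening: 0.093
gripper_force: 1.5
```

Emit:
carry_out --targets '[{"hand": 100,"x": 0.014,"y": -0.002,"z": 0,"ax": 0,"ay": 0,"az": 0},{"hand": 100,"x": 0.028,"y": -0.004,"z": 0,"ax": 0,"ay": 0,"az": 0},{"hand": 100,"x": 0.041,"y": -0.006,"z": 0,"ax": 0,"ay": 0,"az": 0},{"hand": 100,"x": 0.053,"y": -0.008,"z": 0,"ax": 0,"ay": 0,"az": 0},{"hand": 100,"x": 0.064,"y": -0.01,"z": 0,"ax": 0,"ay": 0,"az": 0},{"hand": 100,"x": 0.073,"y": -0.01,"z": 0,"ax": 0,"ay": 0,"az": 0},{"hand": 100,"x": 0.08,"y": -0.01,"z": 0,"ax": 0,"ay": 0,"az": 0},{"hand": 100,"x": 0.084,"y": -0.01,"z": 0,"ax": 0,"ay": 0,"az": 0}]'

```text
t: 4.2
tool_pos: [0.5083, 0.0248, 0.1962]
orientation: [-2.61, -1.748, 0.0]
force: [-1.3, -2.7, 1.7]
opening: 0.0929
gripper_force: 1.7
```

Run:
```python
from h import *
go(*(SP-.0485*EX),.196)
im,d,P=pts("side"); c=im[150:330,190:370]; cv2.imwrite("pics/b.png",cv2.resize(c,(590,590),interpolation=cv2.INTER_CUBIC))
p=P[150:330,190:370].reshape(-1,3); q=np.c_[(p[:,:2]-SP)@EX,(p[:,:2]-SP)@EY,p[:,2]]
m=(q[:,2]>.027)&(q[:,2]<.035)&(np.hypot(q[:,0],q[:,1])<.09); x=q[m]
print(m.sum(),np.round(np.percentile(x,[1,50,99],axis=0),4)); print(cv2.minEnclosingCircle(x[:,:2].astype(np.float32)))
```

```text
shift [ 0.0171 -0.0001  0.0002] turn [-0.0002  0.0001  0.0002] at [0.5083 0.0248 0.1962] F [-1.3 -2.7  1.7] t 4.2
99 [[-0.0823 -0.0562  0.0272]
 [-0.0722  0.0029  0.031 ]
 [ 0.0404  0.0615  0.0347]]
((-0.00040438209543935955, -0.0015633347211405635), 0.08874615281820297)
```

View pics/b.png

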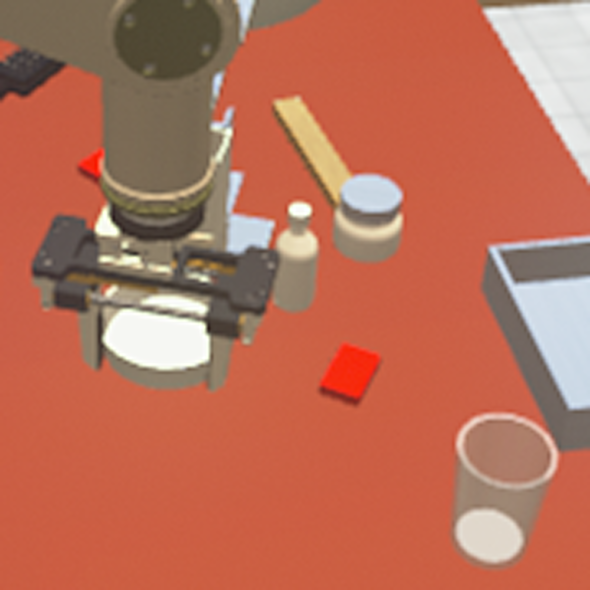

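The dish sits between the fingers (crop about (158,335)), roughly 18 mm short of the spout point; nothing else is disturbed. Last push, then back off.

Emit:
carry_out --targets '[{"hand": 100,"x": 0.005,"y": 0,"z": 0,"ax": 0,"ay": 0,"az": 0},{"hand": 100,"x": 0.01,"y": 0,"z": 0,"ax": 0,"ay": 0,"az": 0},{"hand": 100,"x": 0.014,"y": 0,"z": 0,"ax": 0,"ay": 0,"az": 0},{"hand": 100,"x": 0.017,"y": 0,"z": 0,"ax": 0,"ay": 0,"az": 0},{"hand": 100,"x": 0.017,"y": 0,"z": 0,"ax": 0,"ay": 0,"az": 0},{"hand": 100,"x": 0.005,"y": 0,"z": 0,"ax": 0,"ay": 0,"az": 0},{"hand": 100,"x": -0.03,"y": 0,"z": 0,"ax": 0,"ay": 0,"az": 0},{"hand": 100,"x": -0.08,"y": 0,"z": 0,"ax": 0,"ay": 0,"az": 0}]'

```text
t: 5.25
tool_pos: [0.4772, -0.0502, 0.1963]
orientation: [2.609, 1.75, 0.001]
force: [0.6, -0.9, 0.0]
opening: 0.0931
gripper_force: 0.0
```

Emit:
carry_out --targets '[{"hand": 100,"x": -0.03,"y": 0,"z": -0.05,"ax": 0,"ay": 0,"az": 0},{"hand": 50,"x": -0.06,"y": 0,"z": -0.1,"ax": 0,"ay": 0,"az": 0},{"hand": 0,"x": -0.08,"y": 0,"z": -0.15,"ax": 0,"ay": 0,"az": 0},{"hand": 0,"x": -0.08,"y": 0,"z": -0.2,"ax": 0,"ay": 0,"az": 0},{"hand": 0,"x": -0.08,"y": 0,"z": -0.24,"ax": 0,"ay": 0,"az": 0},{"hand": 0,"x": -0.08,"y": 0,"z": -0.24,"ax": 0,"ay": 0,"az": 0}]'

```text
t: 6.0
tool_pos: [0.4475, -0.1242, 0.4403]
orientation: [2.606, 1.744, 0.007]
force: [-0.1, -0.9, -0.9]
opening: 0.0479
gripper_force: 0.0
```

Run:
```python
from h import *
PAD=O+.170*EX; print(PAD)
go(*PAD,.43); 
im,d,P=pts("side"); c=im[150:330,190:370]; cv2.imwrite("pics/c.png",cv2.resize(c,(590,590),interpolation=cv2.INTER_CUBIC))
p=P[150:330,190:370].reshape(-1,3); q=np.c_[(p[:,:2]-SP)@EX,(p[:,:2]-SP)@EY,p[:,2]]
m=(q[:,2]>.027)&(q[:,2]<.034)&(np.hypot(q[:,0],q[:,1])<.09)&(q[:,0]<.01); x=q[m]
from scipy.optimize import least_squares
r=least_squares(lambda c:np.hypot(x[:,0]-c[0],x[:,1]-c[1])-.0605,[0,0],loss="soft_l1",f_scale=.002); print(m.sum(),r.x)
```

```text
[0.61328196 0.27967283]
shift [ 0.4366 -0.001   0.0104] turn [ 0.0073 -0.0003 -0.0006] at [ 0.4475 -0.1242  0.4403] F [-0.1 -0.9 -0.9] t 6.0
106 [-0.00248423  0.0029882 ]
```

View pics/c.png

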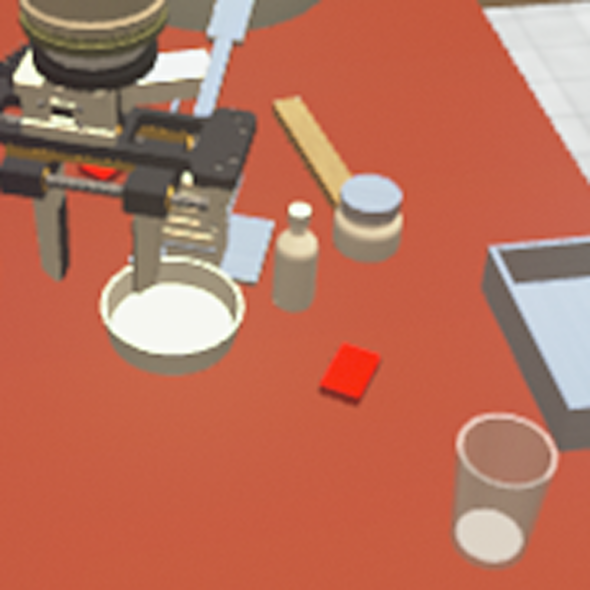

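The dish stands at crop (172,312) under the outlet, measured (-2.5, 3) mm from the spout point. Now over the lever pad, fingers shut.

Emit:
carry_out --targets '[{"hand": 0,"x": 0.05,"y": 0,"z": 0,"ax": 0,"ay": 0,"az": 0},{"hand": 0,"x": 0.105,"y": 0,"z": 0,"ax": 0,"ay": 0,"az": 0},{"hand": 0,"x": 0.165,"y": 0,"z": 0,"ax": 0,"ay": 0,"az": 0},{"hand": 0,"x": 0.225,"y": -0.001,"z": 0,"ax": 0,"ay": 0,"az": 0},{"hand": 0,"x": 0.285,"y": -0.001,"z": 0,"ax": 0,"ay": 0,"az": 0},{"hand": 0,"x": 0.345,"y": -0.001,"z": 0,"ax": 0,"ay": 0,"az": 0},{"hand": 0,"x": 0.4,"y": -0.001,"z": 0.005,"ax": 0,"ay": 0,"az": 0},{"hand": 0,"x": 0.437,"y": -0.001,"z": 0.01,"ax": 0,"ay": 0,"az": 0}]'

```text
t: 7.05
tool_pos: [0.6129, 0.283, 0.4232]
orientation: [-2.608, -1.749, 0.005]
force: [0.1, -0.3, 0.3]
opening: 0.0006
gripper_force: 0.0
```

Run:
```python
from h import *
PAD=O+.170*EX
go(*PAD,.396)
im,d,P=pts("side"); a=im[90:270,220:340]; t,_,_=pts("top"); b=t[90:210,170:290]
o=np.hstack([cv2.resize(a,(390,585)),cv2.resize(b,(390,585))]); cv2.imwrite("pics/d.png",o)
```

```text
shift [-0.0028  0.0017  0.0272] turn [-0.0028  0.0022  0.0015] at [0.6129 0.283  0.4232] F [ 0.1 -0.3  0.3] t 7.05
```

View pics/d.png

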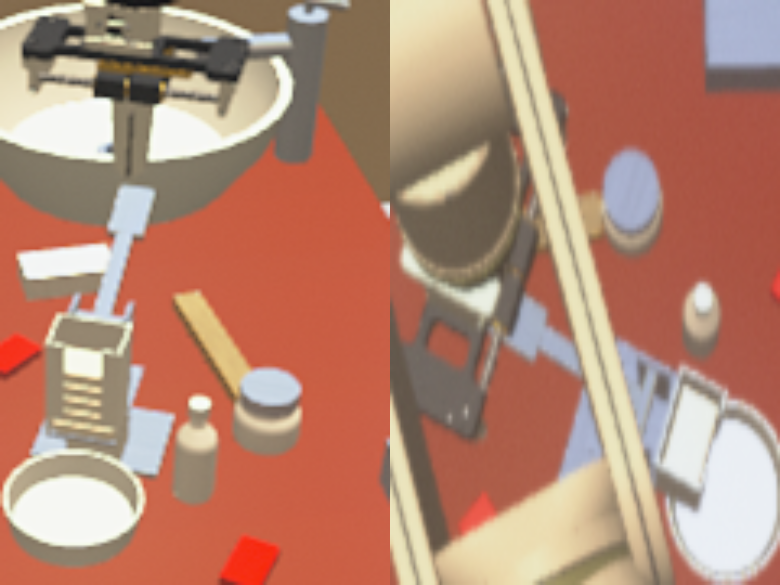

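Emit:
carry_out --targets '[{"hand": 0,"x": -0.003,"y": 0.001,"z": 0.03,"ax": 0,"ay": 0,"az": 0},{"hand": 0,"x": -0.003,"y": 0.001,"z": 0.045,"ax": 0,"ay": 0,"az": 0},{"hand": 0,"x": -0.003,"y": 0.001,"z": 0.06,"ax": 0,"ay": 0,"az": 0},{"hand": 0,"x": -0.003,"y": 0.001,"z": 0.075,"ax": 0,"ay": 0,"az": 0},{"hand": 0,"x": -0.003,"y": 0.001,"z": 0.088,"ax": 0,"ay": 0,"az": 0},{"hand": 0,"x": -0.003,"y": 0.001,"z": 0.097,"ax": 0,"ay": 0,"az": 0},{"hand": 0,"x": -0.003,"y": 0.001,"z": 0.101,"ax": 0,"ay": 0,"az": 0},{"hand": 0,"x": -0.003,"y": 0.001,"z": 0.101,"ax": 0,"ay": 0,"az": 0}]'

```text
t: 8.15
tool_pos: [0.6126, 0.2771, 0.326]
orientation: [2.611, 1.747, 0.0]
force: [-2.3, 0.0, 7.3]
opening: 0.0005
gripper_force: 3.6
```

Emit:
carry_out --targets '[{"hand": 0,"x": 0,"y": 0,"z": 0.002,"ax": 0,"ay": 0,"az": 0},{"hand": 0,"x": 0,"y": 0,"z": 0.005,"ax": 0,"ay": 0,"az": 0},{"hand": 0,"x": 0,"y": 0,"z": 0.007,"ax": 0,"ay": 0,"az": 0},{"hand": 0,"x": 0,"y": 0,"z": 0.007,"ax": 0,"ay": 0,"az": 0}]'

```text
t: 8.65
tool_pos: [0.6127, 0.2768, 0.3196]
orientation: [2.611, 1.746, 0.001]
force: [-2.0, -2.8, 9.0]
opening: 0.0006
gripper_force: 3.8
```

Emit:
carry_out --targets '[{"hand": 0,"x": 0,"y": 0,"z": 0.002,"ax": 0,"ay": 0,"az": 0},{"hand": 0,"x": 0,"y": 0,"z": 0.004,"ax": 0,"ay": 0,"az": 0},{"hand": 0,"x": 0,"y": 0,"z": 0.004,"ax": 0,"ay": 0,"az": 0}]'

```text
t: 9.02
tool_pos: [0.6131, 0.277, 0.3187]
orientation: [2.61, 1.746, 0.005]
force: [-5.9, -1.8, 20.5]
opening: 0.0002
gripper_force: 9.1
```

Run:
```python
from h import *
go(0.6127,.2768,.319)
im,d,P=pts("side"); a=im[90:270,220:340]
cv2.imwrite("pics/e.png",cv2.resize(a,(390,585)))
```

```text
shift [-0.0003 -0.0002 -0.0003] turn [ 0.0029 -0.0019 -0.0008] at [0.6131 0.277  0.3187] F [-5.9 -1.8 20.5] t 9.03
```

View pics/e.png

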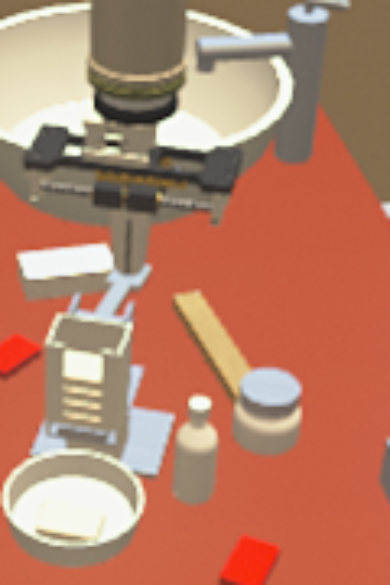

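First soap lies in the dish (crop (70,520)) and the lever is on its stop (force jumped to 20 N). Let it up.

Emit:
carry_out --targets '[{"hand": 0,"x": 0,"y": 0,"z": -0.025,"ax": 0,"ay": 0,"az": 0},{"hand": 0,"x": 0,"y": 0,"z": -0.055,"ax": 0,"ay": 0,"az": 0},{"hand": 0,"x": 0,"y": 0,"z": -0.085,"ax": 0,"ay": 0,"az": 0},{"hand": 0,"x": 0,"y": 0,"z": -0.11,"ax": 0,"ay": 0,"az": 0},{"hand": 0,"x": 0,"y": 0,"z": -0.11,"ax": 0,"ay": 0,"az": 0},{"hand": 0,"x": 0,"y": 0,"z": -0.11,"ax": 0,"ay": 0,"az": 0},{"hand": 0,"x": 0,"y": 0,"z": -0.11,"ax": 0,"ay": 0,"az": 0},{"hand": 0,"x": 0,"y": 0,"z": -0.11,"ax": 0,"ay": 0,"az": 0}]'

```text
t: 10.07
tool_pos: [0.6125, 0.2777, 0.4228]
orientation: [-2.61, -1.747, 0.003]
force: [0.1, -0.0, 0.3]
opening: 0.0001
gripper_force: 0.0
```

Emit:
carry_out --targets '[{"hand": 0,"x": 0,"y": 0,"z": 0,"ax": 0,"ay": 0,"az": 0},{"hand": 0,"x": 0,"y": 0,"z": 0,"ax": 0,"ay": 0,"az": 0},{"hand": 0,"x": 0,"y": 0,"z": 0,"ax": 0,"ay": 0,"az": 0},{"hand": 0,"x": 0,"y": 0,"z": 0,"ax": 0,"ay": 0,"az": 0}]'

```text
t: 10.58
tool_pos: [0.6127, 0.2778, 0.4243]
orientation: [2.611, 1.748, 0.0]
force: [-0.7, 1.1, 0.9]
opening: 0.0005
gripper_force: 0.0
```

```bash
cat >> h.py <<'E'
def lever():
    im,d,P=pts("side"); p=P.reshape(-1,3); q=np.c_[(p[:,:2]-O)@EX,(p[:,:2]-O)@EY,p[:,2]]
    m=(q[:,0]>.08)&(q[:,0]<.2)&(abs(q[:,1])<.02)&(q[:,2]>.1)&(q[:,2]<.22)
    f=np.polyfit(q[m,0],q[m,2],1); print("lever slope angle",np.arctan(f[0]),m.sum())
    m=(np.hypot(q[:,0]+.04,q[:,1])<.053)&(q[:,2]<.065)
    z=q[m]; print("dish content height hist",np.histogram(z[:,2],[0,.004,.008,.014,.018,.022,.03,.036,.042,.05,.06])[0])
    h=z[z[:,2]>.014]; print("median",np.round(np.median(h,0),3))
    return im
E
python3 - <<'E'
from h import *
go(0.6127,.2768,.43); lever()
E
```

```text
shift [-0.0009  0.0004 -0.0057] turn [ 0.0001 -0.0001 -0.    ] at [0.6127 0.2778 0.4243] F [-0.7  1.1  0.9] t 10.57
lever slope angle 0.2818501117023511 267
dish content height hist [ 48 251 102  70 148  53   8   1   0   0]
median [-0.054 -0.005  0.02 ]
```

Lever back up. Second stroke.

Emit:
carry_out --targets '[{"hand": 0,"x": 0,"y": 0,"z": 0.03,"ax": 0,"ay": 0,"az": 0},{"hand": 0,"x": 0,"y": 0,"z": 0.05,"ax": 0,"ay": 0,"az": 0},{"hand": 0,"x": 0,"y": 0,"z": 0.07,"ax": 0,"ay": 0,"az": 0},{"hand": 0,"x": 0,"y": 0,"z": 0.085,"ax": 0,"ay": 0,"az": 0},{"hand": 0,"x": 0,"y": 0,"z": 0.098,"ax": 0,"ay": 0,"az": 0},{"hand": 0,"x": 0,"y": 0,"z": 0.106,"ax": 0,"ay": 0,"az": 0},{"hand": 0,"x": 0,"y": 0,"z": 0.11,"ax": 0,"ay": 0,"az": 0},{"hand": 0,"x": 0,"y": 0,"z": 0.11,"ax": 0,"ay": 0,"az": 0}]'

```text
t: 11.62
tool_pos: [0.6132, 0.2777, 0.3184]
orientation: [2.61, 1.747, 0.005]
force: [-7.5, -3.8, 21.5]
opening: 0.0001
gripper_force: 9.1
```

Run:
```python
from h import *
go(0.6127,.2768,.43); lever()
```

```text
shift [-0.0008  0.0002 -0.1116] turn [ 0.0029 -0.0018 -0.0002] at [0.6132 0.2777 0.3184] F [-7.5 -3.8 21.5] t 11.62
lever slope angle 0.2381967444323651 316
dish content height hist [ 47 223  89  22  31  62 172  23   0   0]
median [-0.067 -0.005  0.032]
```

Emit:
carry_out --targets '[{"hand": 0,"x": 0,"y": 0,"z": -0.025,"ax": 0,"ay": 0,"az": 0},{"hand": 0,"x": 0,"y": 0,"z": -0.055,"ax": 0,"ay": 0,"az": 0},{"hand": 0,"x": 0,"y": 0,"z": -0.085,"ax": 0,"ay": 0,"az": 0},{"hand": 0,"x": 0,"y": 0,"z": -0.11,"ax": 0,"ay": 0,"az": 0},{"hand": 0,"x": 0,"y": 0,"z": -0.11,"ax": 0,"ay": 0,"az": 0},{"hand": 0,"x": 0,"y": 0,"z": -0.11,"ax": 0,"ay": 0,"az": 0},{"hand": 0,"x": 0,"y": 0,"z": -0.11,"ax": 0,"ay": 0,"az": 0},{"hand": 0,"x": 0,"y": 0,"z": -0.11,"ax": 0,"ay": 0,"az": 0}]'

```text
t: 12.68
tool_pos: [0.6125, 0.2777, 0.4228]
orientation: [-2.61, -1.747, 0.003]
force: [1.1, 0.7, -0.3]
opening: 0.0003
gripper_force: 0.0
```

Emit:
carry_out --targets '[{"hand": 0,"x": 0,"y": 0,"z": 0,"ax": 0,"ay": 0,"az": 0},{"hand": 0,"x": 0,"y": 0,"z": 0,"ax": 0,"ay": 0,"az": 0},{"hand": 0,"x": 0,"y": 0,"z": 0,"ax": 0,"ay": 0,"az": 0},{"hand": 0,"x": 0,"y": 0,"z": 0,"ax": 0,"ay": 0,"az": 0}]'

```text
t: 13.18
tool_pos: [0.6127, 0.2778, 0.4243]
orientation: [2.611, 1.748, 0.0]
force: [0.1, -0.4, 0.6]
opening: 0.0006
gripper_force: 0.0
```

Run:
```python
from h import *
go(0.6127,.2768,.43); im=lever()
a=im[90:270,220:340]
cv2.imwrite("pics/f.png",cv2.resize(a,(390,585)))
```

```text
shift [-0.0009  0.0004 -0.0057] turn [ 0.0001 -0.0001 -0.    ] at [0.6127 0.2778 0.4243] F [ 0.1 -0.4  0.6] t 13.18
lever slope angle 0.27716796973223135 267
dish content height hist [ 50 229  86  29  24  69 166  22   0   0]
median [-0.067 -0.003  0.032]
```

View pics/f.png

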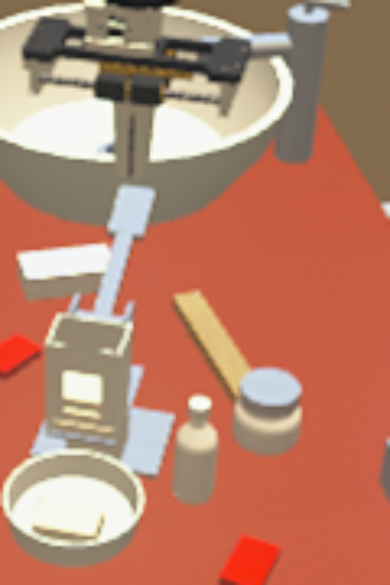

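Two soaps are stacked in the dish (crop (68,518)) and the lever is up. Third stroke.

Emit:
carry_out --targets '[{"hand": 0,"x": 0,"y": 0,"z": 0.03,"ax": 0,"ay": 0,"az": 0},{"hand": 0,"x": 0,"y": 0,"z": 0.05,"ax": 0,"ay": 0,"az": 0},{"hand": 0,"x": 0,"y": 0,"z": 0.07,"ax": 0,"ay": 0,"az": 0},{"hand": 0,"x": 0,"y": 0,"z": 0.085,"ax": 0,"ay": 0,"az": 0},{"hand": 0,"x": 0,"y": 0,"z": 0.098,"ax": 0,"ay": 0,"az": 0},{"hand": 0,"x": 0,"y": 0,"z": 0.106,"ax": 0,"ay": 0,"az": 0},{"hand": 0,"x": 0,"y": 0,"z": 0.11,"ax": 0,"ay": 0,"az": 0},{"hand": 0,"x": 0,"y": 0,"z": 0.11,"ax": 0,"ay": 0,"az": 0}]'

```text
t: 14.22
tool_pos: [0.6133, 0.2778, 0.3183]
orientation: [2.609, 1.747, 0.006]
force: [-5.9, -3.4, 20.2]
opening: 0.0008
gripper_force: 9.2
```

Emit:
carry_out --targets '[{"hand": 0,"x": 0,"y": 0,"z": -0.025,"ax": 0,"ay": 0,"az": 0},{"hand": 0,"x": 0,"y": 0,"z": -0.055,"ax": 0,"ay": 0,"az": 0},{"hand": 0,"x": 0,"y": 0,"z": -0.085,"ax": 0,"ay": 0,"az": 0},{"hand": 0,"x": 0,"y": 0,"z": -0.115,"ax": 0,"ay": 0,"az": 0},{"hand": 0,"x": 0,"y": 0,"z": -0.14,"ax": 0,"ay": 0,"az": 0},{"hand": 0,"x": 0,"y": 0,"z": -0.15,"ax": 0,"ay": 0,"az": 0},{"hand": 0,"x": 0,"y": 0,"z": -0.15,"ax": 0,"ay": 0,"az": 0},{"hand": 0,"x": 0,"y": 0,"z": -0.15,"ax": 0,"ay": 0,"az": 0}]'

```text
t: 15.22
tool_pos: [0.6125, 0.2777, 0.4623]
orientation: [-2.61, -1.747, 0.004]
force: [0.4, 0.2, -1.1]
opening: 0.0001
gripper_force: 0.0
```

Emit:
carry_out --targets '[{"hand": 0,"x": 0,"y": 0,"z": 0,"ax": 0,"ay": 0,"az": 0},{"hand": 0,"x": 0,"y": 0,"z": 0,"ax": 0,"ay": 0,"az": 0},{"hand": 0,"x": 0,"y": 0,"z": 0,"ax": 0,"ay": 0,"az": 0},{"hand": 0,"x": 0,"y": 0,"z": 0,"ax": 0,"ay": 0,"az": 0}]'

```text
t: 15.72
tool_pos: [0.6127, 0.2778, 0.4642]
orientation: [2.611, 1.748, -0.0]
force: [-0.1, -0.1, 0.2]
opening: 0.0005
gripper_force: 0.0
```

Run:
```python
from h import *
go(0.6127,.2768,.43); im=lever()
a=im[90:270,220:340]
cv2.imwrite("pics/g.png",cv2.resize(a,(390,585)))
```

```text
shift [-0.0009  0.0004  0.0342] turn [ 0.      0.     -0.0001] at [0.6127 0.2778 0.4642] F [-0.1 -0.1  0.2] t 15.72
lever slope angle 0.27027211258376 262
dish content height hist [ 23 120  51  46 152  82 167  18   0   0]
median [-0.035 -0.003  0.024]
```

View pics/g.png

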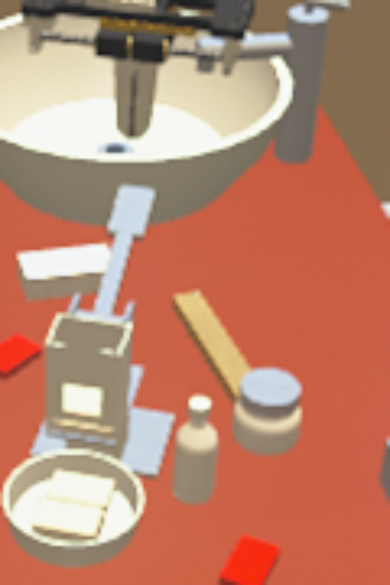

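Third soap lies beside the stack of two in the dish (crop (80,490) and (68,518)). The lever is up, two soaps remain in the magazine and the arm is clear of everything.

```bash
python3 -c "
from plant import robot; print(robot.close_job())"
```

```text
the job is handed in; nothing more can be done
None
```

The job is handed in; the verdict was not shown. At my last look the dish stood under the outlet (about 4 mm off when placed) with three soaps in it, two soaps were still in the magazine, the lever was up, and I saw nothing else on the counter moved.

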